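Mark the waiting cartons from the marker chute

TASK

Every carton waiting on the sorting counter must be marked for the next van: for each one, draw the bottom six-sided marker out of the chute (either column), lay it lying down in the middle of the carton's blue sticker, and roll it until its orange flat faces straight up. One marker to a carton; all the other markers stay in the chute, and the stamp, tape roll and mug are left where they are.

Things in the scene. Friction and masses are not known exactly. Their poses are not given: they have to be found in the camera images.
- chute: fixed twin gravity chute for six-sided markers; front faces its own -x, y along its width, z up; origin: centre of its underside. Base plate 120 (x) x 230 (y) x 8 mm. Two columns at x 0, y +65 and -65 mm, each with three markers stacked flat on flat, lying along y, axes at z 63, 89, 115 mm. When the bottom one is out the rest drop by one and may turn some faces as they drop
- column_left (a point): chute column at the chute's y +65 mm: middle of its green pedestal's top, 50 mm above the counter, where the bottom marker lies. Pedestal x -30 to +32 mm, only 40 mm wide in y, so marker ends overhang it by 10 mm each side and can be taken between two fingers. Behind the stack two thin posts (x +16.5 mm). Right column alike
- gate_left (a point): lower end of the left column's steel gate strip (right one alike): 14 mm wide, 4 mm thick, front face 21 mm before the column's centre, hanging from a roof strap (z 133 to 137 mm) down to z 83 mm. It holds the upper markers back; only the bottom one can be drawn, level and forwards (chute -x), beneath it; none can be lifted out of the top. Clear end guides stand 2 mm beyond the upper markers' ends (above z 84 mm)
- marker1: white plastic six-sided (hexagonal) marker bar, 26 mm across flats, 60 mm long along its own y axis, about 60 g, slippery on the chute; starts in the chute at the bottom of either column. Origin: the middle of the bar, on its axis
- flat1 (a point): centre of the one orange flat of marker1, 13 mm from the bar's axis (the orange also shows as a short stripe on both end faces, beside that flat); the orange flat faces away from the bar's origin through this point
- marker2: white plastic six-sided (hexagonal) marker bar, 26 mm across flats, 60 mm long along its own y axis, about 60 g, slippery on the chute; starts in the chute at the bottom of either column. Origin: the middle of the bar, on its axis
- flat2 (a point): centre of the one orange flat of marker2, 13 mm from the bar's axis (the orange also shows as a short stripe on both end faces, beside that flat); the orange flat faces away from the bar's origin through this point
- marker3: white plastic six-sided (hexagonal) marker bar, 26 mm across flats, 60 mm long along its own y axis, about 60 g, slippery on the chute; starts in the chute at the middle of either column. Origin: the middle of the bar, on its axis
- flat3 (a point): centre of the one orange flat of marker3, 13 mm from the bar's axis (the orange also shows as a short stripe on both end faces, beside that flat); the orange flat faces away from the bar's origin through this point
- marker4: white plastic six-sided (hexagonal) marker bar, 26 mm across flats, 60 mm long along its own y axis, about 60 g, slippery on the chute; starts in the chute at the middle of either column. Origin: the middle of the bar, on its axis
- flat4 (a point): centre of the one orange flat of marker4, 13 mm from the bar's axis (the orange also shows as a short stripe on both end faces, beside that flat); the orange flat faces away from the bar's origin through this point
- marker5: white plastic six-sided (hexagonal) marker bar, 26 mm across flats, 60 mm long along its own y axis, about 60 g, slippery on the chute; starts in the chute at the top of either column. Origin: the middle of the bar, on its axis
- flat5 (a point): centre of the one orange flat of marker5, 13 mm from the bar's axis (the orange also shows as a short stripe on both end faces, beside that flat); the orange flat faces away from the bar's origin through this point
- marker6: white plastic six-sided (hexagonal) marker bar, 26 mm across flats, 60 mm long along its own y axis, about 60 g, slippery on the chute; starts in the chute at the top of either column. Origin: the middle of the bar, on its axis
- flat6 (a point): centre of the one orange flat of marker6, 13 mm from the bar's axis (the orange also shows as a short stripe on both end faces, beside that flat); the orange flat faces away from the bar's origin through this point
- cartonA: closed brown carton, 100 (x) x 90 (y) x 40 mm high, about 0.6 kg, loose on the counter, with a white tape band and a round blue sticker, 40 mm across, in the exact middle of its top, 40 mm straight above the origin. Origin: centre of its underside; z up. May be absent
- cartonB: closed brown carton, 100 (x) x 90 (y) x 40 mm high, about 0.6 kg, loose on the counter, with a white tape band and a round blue sticker, 40 mm across, in the exact middle of its top, 40 mm straight above the origin. Origin: centre of its underside; z up. May be absent
- cartonC: closed brown carton, 100 (x) x 90 (y) x 40 mm high, about 0.6 kg, loose on the counter, with a white tape band and a round blue sticker, 40 mm across, in the exact middle of its top, 40 mm straight above the origin. Origin: centre of its underside; z up. May be absent
- cartonD: closed brown carton, 100 (x) x 90 (y) x 40 mm high, about 0.6 kg, loose on the counter, with a white tape band and a round blue sticker, 40 mm across, in the exact middle of its top, 40 mm straight above the origin. Origin: centre of its underside; z up. May be absent
- stamp: bystander: wooden hand stamp standing upright, 42 mm wide, 68 mm high; origin at its foot
- tape: bystander: yellow tape roll lying flat, 90 mm across, 24 mm high; origin at the centre of its underside
- mug: bystander: blue mug, 76 mm across, 85 mm high; origin at the centre of its underside
Not all that is in view belongs to the job. What is shaped like the cartonA but pink is not meant. What is shaped like the cartonB but black is not meant.

How it is judged (in metres and radians):
At the end, for the whole second after the job is handed in: On each carton present one marker lies with its middle within 15 mm (level) of the sticker's centre and its orange flat up (23.5 to 29.5 mm above the carton's top); every other marker is stacked in a chute column (within 12 mm of its centre line); all at rest, cartons upright (((horizontal distance between marker1 and cartonA below 0.015 m and z of flat1 in the frame of cartonA between 0.0635 and 0.0695 m) or (horizontal distance between marker2 and cartonA below 0.015 m and z of flat2 in the frame of cartonA between 0.0635 and 0.0695 m) or (horizontal distance between marker3 and cartonA below 0.015 m and z of flat3 in the frame of cartonA between 0.0635 and 0.0695 m) or (horizontal distance between marker4 and cartonA below 0.015 m and z of flat4 in the frame of cartonA between 0.0635 and 0.0695 m) or (horizontal distance between marker5 and cartonA below 0.015 m and z of flat5 in the frame of cartonA between 0.0635 and 0.0695 m) or (horizontal distance between marker6 and cartonA below 0.015 m and z of flat6 in the frame of cartonA between 0.0635 and 0.0695 m)) and ((horizontal distance between marker1 and cartonB below 0.015 m and z of flat1 in the frame of cartonB between 0.0635 and 0.0695 m) or (horizontal distance between marker2 and cartonB below 0.015 m and z of flat2 in the frame of cartonB between 0.0635 and 0.0695 m) or (horizontal distance between marker3 and cartonB below 0.015 m and z of flat3 in the frame of cartonB between 0.0635 and 0.0695 m) or (horizontal distance between marker4 and cartonB below 0.015 m and z of flat4 in the frame of cartonB between 0.0635 and 0.0695 m) or (horizontal distance between marker5 and cartonB below 0.015 m and z of flat5 in the frame of cartonB between 0.0635 and 0.0695 m) or (horizontal distance between marker6 and cartonB below 0.015 m and z of flat6 in the frame of cartonB between 0.0635 and 0.0695 m)) and ((horizontal distance between marker1 and cartonC below 0.015 m and z of flat1 in the frame of cartonC between 0.0635 and 0.0695 m) or (horizontal distance between marker2 and cartonC below 0.015 m and z of flat2 in the frame of cartonC between 0.0635 and 0.0695 m) or (horizontal distance between marker3 and cartonC below 0.015 m and z of flat3 in the frame of cartonC between 0.0635 and 0.0695 m) or (horizontal distance between marker4 and cartonC below 0.015 m and z of flat4 in the frame of cartonC between 0.0635 and 0.0695 m) or (horizontal distance between marker5 and cartonC below 0.015 m and z of flat5 in the frame of cartonC between 0.0635 and 0.0695 m) or (horizontal distance between marker6 and cartonC below 0.015 m and z of flat6 in the frame of cartonC between 0.0635 and 0.0695 m)) and ((horizontal distance between marker1 and cartonD below 0.015 m and z of flat1 in the frame of cartonD between 0.0635 and 0.0695 m) or (horizontal distance between marker2 and cartonD below 0.015 m and z of flat2 in the frame of cartonD between 0.0635 and 0.0695 m) or (horizontal distance between marker3 and cartonD below 0.015 m and z of flat3 in the frame of cartonD between 0.0635 and 0.0695 m) or (horizontal distance between marker4 and cartonD below 0.015 m and z of flat4 in the frame of cartonD between 0.0635 and 0.0695 m) or (horizontal distance between marker5 and cartonD below 0.015 m and z of flat5 in the frame of cartonD between 0.0635 and 0.0695 m) or (horizontal distance between marker6 and cartonD below 0.015 m and z of flat6 in the frame of cartonD between 0.0635 and 0.0695 m)) and ((x of marker1 in the frame of chute between -0.012 and 0.012 m and z of marker1 in the frame of chute between 0.058 and 0.125 m and (y of marker1 in the frame of chute between 0.053 and 0.077 m or y of marker1 in the frame of chute between -0.077 and -0.053 m)) or (horizontal distance between marker1 and cartonA below 0.015 m and z of flat1 in the frame of cartonA between 0.0635 and 0.0695 m) or (horizontal distance between marker1 and cartonB below 0.015 m and z of flat1 in the frame of cartonB between 0.0635 and 0.0695 m) or (horizontal distance between marker1 and cartonC below 0.015 m and z of flat1 in the frame of cartonC between 0.0635 and 0.0695 m) or (horizontal distance between marker1 and cartonD below 0.015 m and z of flat1 in the frame of cartonD between 0.0635 and 0.0695 m)) and ((x of marker2 in the frame of chute between -0.012 and 0.012 m and z of marker2 in the frame of chute between 0.058 and 0.125 m and (y of marker2 in the frame of chute between 0.053 and 0.077 m or y of marker2 in the frame of chute between -0.077 and -0.053 m)) or (horizontal distance between marker2 and cartonA below 0.015 m and z of flat2 in the frame of cartonA between 0.0635 and 0.0695 m) or (horizontal distance between marker2 and cartonB below 0.015 m and z of flat2 in the frame of cartonB between 0.0635 and 0.0695 m) or (horizontal distance between marker2 and cartonC below 0.015 m and z of flat2 in the frame of cartonC between 0.0635 and 0.0695 m) or (horizontal distance between marker2 and cartonD below 0.015 m and z of flat2 in the frame of cartonD between 0.0635 and 0.0695 m)) and ((x of marker3 in the frame of chute between -0.012 and 0.012 m and z of marker3 in the frame of chute between 0.058 and 0.125 m and (y of marker3 in the frame of chute between 0.053 and 0.077 m or y of marker3 in the frame of chute between -0.077 and -0.053 m)) or (horizontal distance between marker3 and cartonA below 0.015 m and z of flat3 in the frame of cartonA between 0.0635 and 0.0695 m) or (horizontal distance between marker3 and cartonB below 0.015 m and z of flat3 in the frame of cartonB between 0.0635 and 0.0695 m) or (horizontal distance between marker3 and cartonC below 0.015 m and z of flat3 in the frame of cartonC between 0.0635 and 0.0695 m) or (horizontal distance between marker3 and cartonD below 0.015 m and z of flat3 in the frame of cartonD between 0.0635 and 0.0695 m)) and ((x of marker4 in the frame of chute between -0.012 and 0.012 m and z of marker4 in the frame of chute between 0.058 and 0.125 m and (y of marker4 in the frame of chute between 0.053 and 0.077 m or y of marker4 in the frame of chute between -0.077 and -0.053 m)) or (horizontal distance between marker4 and cartonA below 0.015 m and z of flat4 in the frame of cartonA between 0.0635 and 0.0695 m) or (horizontal distance between marker4 and cartonB below 0.015 m and z of flat4 in the frame of cartonB between 0.0635 and 0.0695 m) or (horizontal distance between marker4 and cartonC below 0.015 m and z of flat4 in the frame of cartonC between 0.0635 and 0.0695 m) or (horizontal distance between marker4 and cartonD below 0.015 m and z of flat4 in the frame of cartonD between 0.0635 and 0.0695 m)) and ((x of marker5 in the frame of chute between -0.012 and 0.012 m and z of marker5 in the frame of chute between 0.058 and 0.125 m and (y of marker5 in the frame of chute between 0.053 and 0.077 m or y of marker5 in the frame of chute between -0.077 and -0.053 m)) or (horizontal distance between marker5 and cartonA below 0.015 m and z of flat5 in the frame of cartonA between 0.0635 and 0.0695 m) or (horizontal distance between marker5 and cartonB below 0.015 m and z of flat5 in the frame of cartonB between 0.0635 and 0.0695 m) or (horizontal distance between marker5 and cartonC below 0.015 m and z of flat5 in the frame of cartonC between 0.0635 and 0.0695 m) or (horizontal distance between marker5 and cartonD below 0.015 m and z of flat5 in the frame of cartonD between 0.0635 and 0.0695 m)) and ((x of marker6 in the frame of chute between -0.012 and 0.012 m and z of marker6 in the frame of chute between 0.058 and 0.125 m and (y of marker6 in the frame of chute between 0.053 and 0.077 m or y of marker6 in the frame of chute between -0.077 and -0.053 m)) or (horizontal distance between marker6 and cartonA below 0.015 m and z of flat6 in the frame of cartonA between 0.0635 and 0.0695 m) or (horizontal distance between marker6 and cartonB below 0.015 m and z of flat6 in the frame of cartonB between 0.0635 and 0.0695 m) or (horizontal distance between marker6 and cartonC below 0.015 m and z of flat6 in the frame of cartonC between 0.0635 and 0.0695 m) or (horizontal distance between marker6 and cartonD below 0.015 m and z of flat6 in the frame of cartonD between 0.0635 and 0.0695 m)) and not (horizontal distance between marker1 and marker2 between 0.025 and 0.05 m) and not (horizontal distance between marker1 and marker3 between 0.025 and 0.05 m) and not (horizontal distance between marker1 and marker4 between 0.025 and 0.05 m) and not (horizontal distance between marker1 and marker5 between 0.025 and 0.05 m) and not (horizontal distance between marker1 and marker6 between 0.025 and 0.05 m) and not (horizontal distance between marker2 and marker3 between 0.025 and 0.05 m) and not (horizontal distance between marker2 and marker4 between 0.025 and 0.05 m) and not (horizontal distance between marker2 and marker5 between 0.025 and 0.05 m) and not (horizontal distance between marker2 and marker6 between 0.025 and 0.05 m) and not (horizontal distance between marker3 and marker4 between 0.025 and 0.05 m) and not (horizontal distance between marker3 and marker5 between 0.025 and 0.05 m) and not (horizontal distance between marker3 and marker6 between 0.025 and 0.05 m) and not (horizontal distance between marker4 and marker5 between 0.025 and 0.05 m) and not (horizontal distance between marker4 and marker6 between 0.025 and 0.05 m) and not (horizontal distance between marker5 and marker6 between 0.025 and 0.05 m) and linear speed of each of marker1, marker2, marker3, marker4, marker5, marker6 below 0.03 m/s and angle between each of cartonA, cartonB, cartonC, cartonD's own z axis and vertical below 0.1 rad); the robot touches nothing.
It fails at once if the stamp is knocked away or over (distance of stamp from where it was at the start of the episode above 0.03 m or angle between stamp's own z axis and vertical above 0.5 rad).
It fails at once if the tape is knocked away or over (distance of tape from where it was at the start of the episode above 0.03 m or angle between tape's own z axis and vertical above 0.5 rad).
It fails at once if the mug is knocked away or over (distance of mug from where it was at the start of the episode above 0.03 m or angle between mug's own z axis and vertical above 0.5 rad).
Of cartonA, cartonB, cartonC, cartonD only 3 to 4 are there at a start; the rules pass over those that are not, and their reading is None.
At some moment in a run one of cartonA, cartonB, cartonC, cartonD may be knocked a few centimetres aside while the robot is not near it.
Once in a run the grip may slacken for a moment while it holds something.
It also fails if it takes over 210 s, if anything falls off the work surface, if the arm or the gripper's body presses on something with over 40 N, if the wrist force passes 120 N, or if a joint passes its speed limit or range.

ROBOT

A 6-joint arm with a two-finger parallel gripper is mounted at the origin on the work surface. World frame = base frame: x ahead of the robot, y to its left, z up, the work surface at z = 0. Lengths are in mm, angles in rad, forces in N, time in s.
With the tool pointing down it reaches from about 300 to 775 mm from the base axis. Payload 14.6 kg.
Tool frame: the origin (TCP) lies on the centre line of the jaws, within the pads' length; the fingertips stand 19 mm ahead of it and the grasp point (between the pads) is the TCP (bot.tip_reach is the distance from the TCP to the fingertips, in mm); y points along the fingers, x is the direction in which the jaws open and shut, and the axes are right-handed (so a half turn about y gives the same grasp; the last joint's range is limited). The gripper opens to 85 mm and grips with 20 to 120 N. Pads are 22 mm wide; open, the fingers measure 114 mm over their backs; the gripper's body (76 mm by 85 mm) begins 54 mm behind the grasp point. The pads swing forward as they close: fully open they stand 13 mm farther back than shut.
Start: joints at [-1.248, 0.3, 1.521, -0, 1.321, -0.067], TCP at [208.994, -508.735, 225.881] pointing down, gripper open.
Joint ranges: [-3.03, 3.03], [-0.79, 2.21], [0.23, 2.52], [-1.04, 4.18], [0, 3.07], [-2.55, 2.55]. Speed limits (rad/s): [2.22, 2.22, 2.57, 3.14, 3.14, 3.14].

INTERFACE

Orientations are given as a unit quaternion [w, x, y, z].
In Python, from rig import bot gives the robot as it stands. Calls block until the motion is done:
- bot.move_to(position, orientation): joint-space move of the TCP to a pose.
- bot.servo_line(position, attitude=None, speed=150, until_force=None): straight line of the TCP; attitude=None keeps the orientation; speed is the mean speed in mm/s. With until_force (N) it stops when the force on the tool has changed by that much, and returns True; else False.
- bot.move_joints(angles): joint-space move.
- bot.move_gripper(opening, grip_force=None): finger opening in mm; grip_force is the grip in N (None keeps the last); returns when the fingers have stopped.
- bot.dwell(seconds).
- bot.ik(position, orientation): joint angles nearest the present ones, or None.
- bot.read_state(): the state.
- bot.read_camera(name): name is "scene" or "top"; returns a dict with "image" (400x640x3 uint8, blue, green, red), "depth" (400x640 float32, mm along the optical axis (not along the pixel's ray), 0 where there is no reading), "fovy" (degrees; the focal length in pixels is half the picture's height over the tangent of half this angle, whatever the lens; pixels are square), "cx", "cy" (the principal point, pixels), "k1" (the pictures are not rectified: a ray, as slopes to the right and down, at radius r is drawn at 1 + k1 r^2 times it, then the intrinsics apply), "eye" and "attitude" of the camera in the world. Camera axes: x right, y down, z forward; pixel columns grow to the right and rows downward; lengths in mm; the calibration is good to about 2 mm. A picture is of the moment at which its call begins.
A pose or a line that the arm cannot do raises bot.MotionError and nothing moves.
- bot.finish_job(): hands the job in, once; it reports no verdict.
The state is a dict: "clock": time; "joint_positions": joint angles; "qvel": joint speeds; "effort": joint torques, N m; "ee_pos": TCP position; "tool_rot": TCP orientation; "ft_force": force on the tool from outside, world axes, zero at the start; "moment": the same for the moment, N m; "grip_width": finger opening in mm.
Only numpy, scipy, OpenCV 4.12 (cv2) and the standard library are available. Lean on these libraries where they do the work, as an engineer would, in place of code of your own. Each camera call takes 0.05 s, during which the arm holds its last target. There are 200 camera calls.

## Working session

There is one attempt and no reset: what is moved stays moved. The work goes in short steps, each a Python script; the robot and the scene stay as the last script left them, time stands still between calls to the robot, and variables do not carry over. Pictures are saved under pics/ and viewed, about 12 in all and at most 16, crops included, and the job is handed in when it is done.

```bash
ls; mkdir -p pics; cat > h.py <<'E'
import numpy as np, cv2
from scipy.spatial.transform import Rotation as R
from rig import bot
def rot(q): return R.from_quat([q[1],q[2],q[3],q[0]])
def cam(name,save=None):
    c=bot.read_camera(name)
    if save: cv2.imwrite('pics/'+save,c['image'])
    return c
def ray(c,u,v):
    f=200/np.tan(np.radians(c['fovy'])/2)
    d=np.array([(u-c['cx'])/f,(v-c['cy'])/f]); s=d.copy()
    for _ in range(20): s=d/(1+c['k1']*(s@s))
    return rot(c['attitude']).apply([s[0],s[1],1.])
def atz(c,u,v,z):
    r=ray(c,u,v); e=np.array(c['eye']); return e+r*(z-e[2])/r[2]
def pt(c,u,v):
    return np.array(c['eye'])+ray(c,u,v)*float(c['depth'][int(round(v)),int(round(u))])
def pix(c,p):
    q=rot(c['attitude']).inv().apply(np.array(p,float)-c['eye']); s=q[:2]/q[2]
    f=200/np.tan(np.radians(c['fovy'])/2); s=s*(1+c['k1']*(s@s))
    return s*f+[c['cx'],c['cy']]
E
python3 - <<'E'
from h import *
for n in ('scene','top'):
    c=cam(n,n+'0.png'); print(n,c['fovy'],c['cx'],c['cy'],c['k1'],c['eye'],rot(c['attitude']).as_matrix().round(3).tolist())
print(bot.read_state())
E
```

```text
pics
scene 47.790103838676366 312.3162098268641 198.43550285671 -0.0687870305721032 [1078.88904683 -674.02729255 1047.49849244] [[0.715, 0.517, -0.471], [0.699, -0.542, 0.467], [-0.014, -0.663, -0.749]]
top 45.46950243292251 320.67583015073177 205.0399559383386 -0.06758216946528448 [ 225.88374326 -104.17027836 1363.01027216] [[0.044, -0.979, 0.201], [-0.999, -0.044, 0.004], [0.005, -0.201, -0.98]]
{'clock': 0.1, 'joint_positions': array([-1.24759521e+00,  3.00427902e-01,  1.52155645e+00,  1.79859358e-05,
        1.32069071e+00, -6.65915508e-02]), 'qvel': array([-6.68250385e-04, -2.17856931e-03, -5.73714078e-04, -1.25701397e-04,
        7.53993433e-04,  3.30832255e-05]), 'effort': array([ 3.52214513e-03, -5.44376493e+01, -3.62367404e+01,  5.55703502e-05,
        3.02817883e-03,  2.77989813e-05]), 'ee_pos': array([ 208.9314475 , -508.5250565 ,  225.35542931]), 'tool_rot': array([ 0.58760396, -0.5871267 ,  0.39400195, -0.39340347]), 'ft_force': array([0.35437276, 0.60320844, 0.22954292]), 'moment': array([ 0.03298838, -0.0199534 ,  0.0430964 ]), 'grip_width': 85.3209173909607}
```

View pics/top0.png

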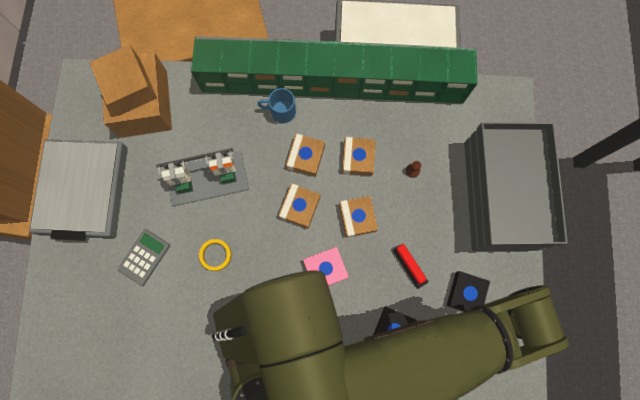

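View pics/scene0.png

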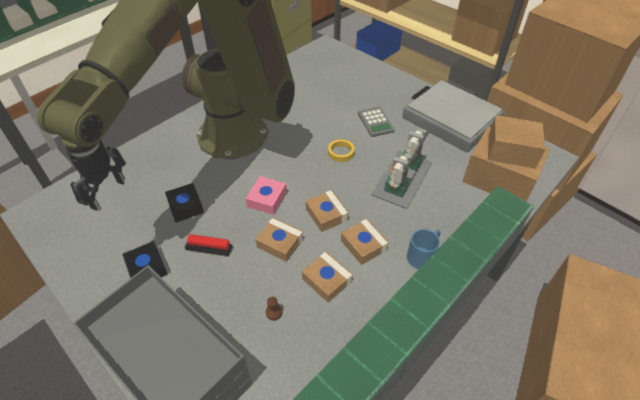

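The top picture shows four brown cartons, with stickers near (306,153), (359,154), (299,204) and (359,216). The chute is at (203,177), the mug at (282,105), the stamp at (414,169) and the tape at (215,255). Pink and black boxes are decoys.

```bash
python3 - <<'E'
from h import *
c=cam('top'); s=cam('scene')
a=cv2.resize(c['image'][140:215,145:260],None,fx=6.5,fy=6.5,interpolation=cv2.INTER_CUBIC)
b=cv2.resize(s['image'][120:210,360:445],None,fx=6.5,fy=6.5,interpolation=cv2.INTER_CUBIC)
cv2.imwrite('pics/cht.png',a); cv2.imwrite('pics/chs.png',b)
for n,cc in (('top',c),('scene',s)):
    hsv=cv2.cvtColor(cc['image'],cv2.COLOR_BGR2HSV)
    m=cv2.inRange(hsv,(108,150,90),(125,255,255))
    k,l,st,ce=cv2.connectedComponentsWithStats(m)
    for i in range(1,k):
        if st[i,4]>40:
            u,v=ce[i]; print(n,st[i,4],ce[i].round(1),atz(cc,u,v,40).round(1),pt(cc,u,v).round(1))
E
```

```text
top 115 [305.3 152.7] [649.8 -47.   40. ] [648.2 -47.2  44.9]
top 114 [358.9 154. ] [ 653.1 -202.5   40. ] [ 652.4 -202.3   42.1]
top 125 [299.  204.3] [496.6 -37.2  40. ] [496.4 -37.2  40.7]
top 121 [358.3 215.2] [ 472.7 -205.9   40. ] [ 472.6 -205.8   40.9]
top 117 [325.7 267.7] [ 321.7 -120.1   40. ] [ 321.7 -120.1   40.6]
top 176 [470.1 293. ] [ 268.8 -520.5   40. ] [ 268.7 -520.1   41.2]
top 48 [393.7 325.7] [ 173.  -310.6   40. ] [ 173.1 -310.    44.2]
scene 59 [265.4 190.1] [ 319.1 -120.2   40. ] [ 320.7 -121.4   42.1]
scene 69 [181.5 198.8] [ 161.6 -319.    40. ] [ 164.3 -320.1   43. ]
scene 68 [326.3 205.7] [495.3 -37.9  40. ] [494.4 -36.9  38.4]
scene 85 [278.6 234.7] [ 472.1 -207.4   40. ] [ 472.1 -207.4   39.9]
scene 84 [364.3 236.8] [649.1 -48.   40. ] [648.9 -47.7  39.4]
scene 133 [142.3 259.6] [ 267.4 -521.5   40. ] [ 265.9 -521.3   38.2]
scene 107 [326.6 272.1] [ 651.9 -203.7   40. ] [ 651.7 -203.4   39.5]
```

View pics/cht.png

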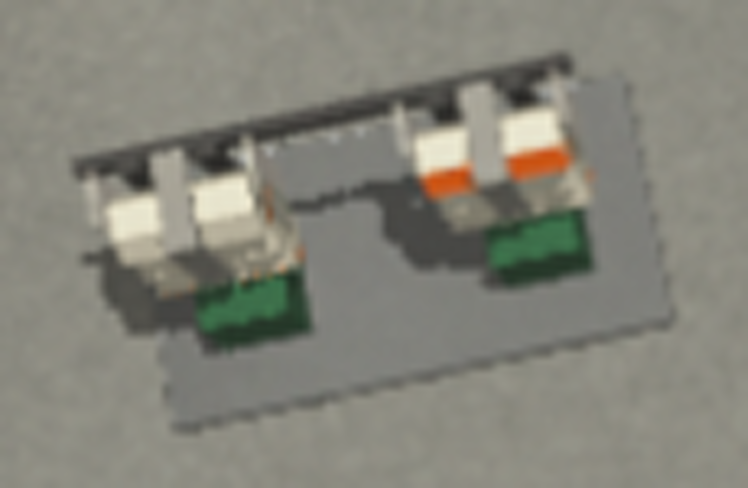

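View pics/chs.png

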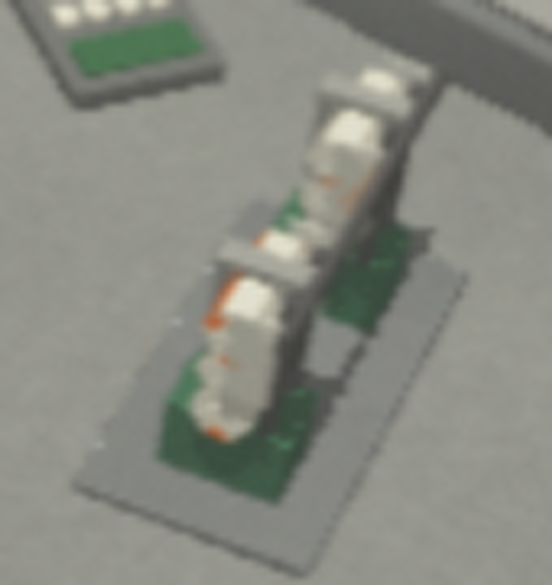

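The chute's front faces the robot: in the enlarged crop its base front edge runs from (178,430) to (672,318), with both columns behind it. The orange shows on the right column's top marker. Next I compute the chute pose and check reachability.

```bash
cat >> h.py <<'E'
Z=np.array([0,0,1.])
def tool(axis,psi,t,p=15,flip=0,q=0):
    """TCP pose: bar axis centre, horizontal approach heading psi(deg), tilt t(deg from straight down)"""
    h=np.array([np.cos(np.radians(psi)),np.sin(np.radians(psi)),0]); t=np.radians(t)
    a=np.sin(t)*h-np.cos(t)*Z; n=np.cos(t)*h+np.sin(t)*Z
    x=np.cross(Z,h)*(-1 if flip else 1)
    m=np.column_stack([x,a,np.cross(x,a)]); Q=R.from_matrix(m).as_quat()
    return np.array(axis)-p*a+q*n, np.array([Q[3],Q[0],Q[1],Q[2]])
E
python3 - <<'E'
from h import *
c=bot.read_camera('top')
P=[atz(c,145+u/6.5-.0,140+v/6.5,8) for u,v in((178,430),(672,318),(622,75))]
for p in P: print(p.round(1))
w=P[0]-P[1]; print('width',np.linalg.norm(w),'depth',np.linalg.norm(P[2]-P[1]))
psi=np.degrees(np.arctan2(w[1],w[0]))-90; print('psi',psi)
h=np.array([np.cos(np.radians(psi)),np.sin(np.radians(psi)),0]); l=np.cross(Z,h)
C=(P[0]+P[1])/2+60*h; print('chute',C)
for s in(65,-65):
    ax=C+l*s; ax[2]=63
    for t in (60,70,80):
        for d in (0,150):
            for f in(0,1): 
                j=bot.ik(*tool(ax-d*h,psi,t,flip=f)); print(s,t,d,f,None if j is None else np.round(j,2))
for k,(x,y) in dict(A=(649.5,-47.4),B=(652.3,-203),C=(496,-37.5),D=(472.5,-206.5)).items():
    for b in (70,10,-50):
        print(k,b,[(ps,f) for ps in range(0,360,30) for f in(0,1) if bot.ik(*tool((x,y,53),ps,b,flip=f)) is not None])
E
```

```text
[481.1 332.8   8. ]
[542.3 114.7   8. ]
[655.3 146.3   8. ]
width 226.54986642358526 depth 117.29283636876211
psi 15.682665016579818
chute [569.47122695 239.9996119    8.        ]
65 60 0 0 [0.54 0.49 2.08 3.62 0.51 1.28]
65 60 0 1 [ 0.54  0.49  2.08  3.62  0.51 -1.86]
65 60 150 0 [0.69 0.32 2.42 3.72 0.69 1.32]
65 60 150 1 [ 0.69  0.32  2.42  3.72  0.69 -1.82]
65 70 0 0 [0.55 0.58 2.11 3.51 0.8  1.41]
65 70 0 1 [ 0.55  0.58  2.11  3.51  0.8  -1.74]
65 70 150 0 [0.72 0.47 2.44 3.63 1.02 1.46]
65 70 150 1 [ 0.72  0.47  2.44  3.63  1.02 -1.68]
65 80 0 0 [0.56 0.7  2.12 3.46 1.08 1.47]
65 80 0 1 [ 0.56  0.7   2.12  3.46  1.08 -1.67]
65 80 150 0 [0.74 0.65 2.43 3.61 1.34 1.54]
65 80 150 1 [ 0.74  0.65  2.43  3.61  1.34 -1.6 ]
-65 60 0 0 [0.21 0.46 2.15 3.03 0.51 1.64]
-65 60 0 1 [ 0.21  0.46  2.15  3.03  0.51 -1.5 ]
-65 60 150 0 [0.17 0.27 2.52 3.   0.7  1.63]
-65 60 150 1 [ 0.17  0.27  2.52  3.    0.7  -1.51]
-65 70 0 0 [0.21 0.56 2.18 3.05 0.82 1.61]
-65 70 0 1 [ 0.21  0.56  2.18  3.05  0.82 -1.53]
-65 70 150 0 None
-65 70 150 1 None
-65 80 0 0 [0.2  0.68 2.18 3.07 1.12 1.59]
-65 80 0 
[... 1488 characters left out ...]
80, 1), (210, 0), (210, 1), (240, 0), (240, 1), (270, 0), (270, 1), (300, 0), (300, 1), (330, 0), (330, 1)]
D 70 [(0, 0), (0, 1), (30, 0), (30, 1), (60, 0), (60, 1), (90, 0), (90, 1), (120, 0), (120, 1), (150, 0), (150, 1), (180, 0), (180, 1), (210, 0), (210, 1), (240, 0), (240, 1), (330, 0), (330, 1)]
D 10 [(0, 0), (0, 1), (30, 1), (60, 1), (90, 0), (90, 1), (120, 0), (120, 1), (150, 0), (150, 1), (180, 0), (180, 1), (210, 0), (210, 1), (240, 0), (270, 0), (300, 0), (300, 1), (330, 0), (330, 1)]
D -50 [(0, 0), (0, 1), (30, 0), (30, 1), (60, 0), (60, 1), (150, 0), (150, 1), (180, 0), (180, 1), (210, 0), (210, 1), (240, 0), (240, 1), (270, 0), (270, 1), (300, 0), (300, 1), (330, 0), (330, 1)]
```

The chute centre is (569,240) with yaw about 15.65° (226 × 117 mm measured against 230 × 120), and carton heights came out right. Now the first draw, from the right column.

```bash
cat >> h.py <<'E'
PSI=15.65; H=np.array([np.cos(np.radians(PSI)),np.sin(np.radians(PSI)),0]); L=np.cross(Z,H)
CH=np.array([569.,239.8,0])
def col(side): return CH+side*65*L+63*Z
def st(msg=''):
    s=bot.read_state(); print(msg,'t=%.1f'%s['clock'],'tcp',s['ee_pos'].round(1),'F',s['ft_force'].round(1),'grip %.1f'%s['grip_width'])
    return s
def go(pose): bot.move_to(*pose)
def draw(side,t=70,d=110,flip=0,approach=True):
    ax=col(side); pre=ax-d*H
    bot.move_gripper(80,40)
    go(tool(pre+130*Z,PSI,t,flip=flip)); st('above')
    bot.servo_line(tool(pre,PSI,t,flip=flip)[0],speed=150)
    hit=bot.servo_line(tool(ax,PSI,t,flip=flip)[0],speed=100,until_force=8); st('in hit=%s'%hit)
    bot.move_gripper(50,40); s=st('closed')
    if s['grip_width']<55 or s['grip_width']>65: print('NO GRIP'); return False
    bot.servo_line(tool(pre,PSI,t,flip=flip)[0],speed=80)
    bot.servo_line(tool(pre+130*Z,PSI,t,flip=flip)[0],speed=200); s=st('up')
    return True
E
python3 - <<'E'
from h import *
print(bot.ik(*tool(col(-1)-110*H+130*Z,PSI,70,flip=0)),bot.ik(*tool(col(-1)-110*H+130*Z,PSI,70,flip=1)))
c=bot.read_camera('top'); print('tape',atz(c,215,255,24)); print('mug',atz(c,284,106,85)); 
draw(-1,flip=1)
c=cam('top'); s=cam('scene'); p=col(-1)-110*H+130*Z; im=[]
for cc in(c,s):
    u,v=pix(cc,p).astype(int); im.append(cv2.resize(cc['image'][max(v-60,0):v+60,u-60:u+60],(480,480),interpolation=cv2.INTER_CUBIC)[:400,:390] if 0 else cv2.resize(cc['image'][max(v-50,0):v+50,u-50:u+50],(400,400),interpolation=cv2.INTER_CUBIC))
cv2.imwrite('pics/m1.png',np.hstack(im))
E
```

```text
[ 0.17733187 -0.03779198  2.45182514  2.95303088  0.50018066  1.70385005] [ 0.17733187 -0.03779198  2.45182514  2.95303088  0.50018066 -1.43774261]
tape [343.89596764 192.13971485  24.        ]
mug [772.53811181  18.9982898   85.        ]
above t=3.0 tcp [467.4 143.6 198.5] F [ 0.7 -0.6  0.4] grip 79.6
in hit=False t=5.3 tcp [572.5 173.3  67.9] F [-0.3  0.5  0.4] grip 80.1
closed t=5.7 tcp [572.9 173.4  68.1] F [-0.5  0.1 -0.3] grip 50.1
NO GRIP
```

View pics/m1.png

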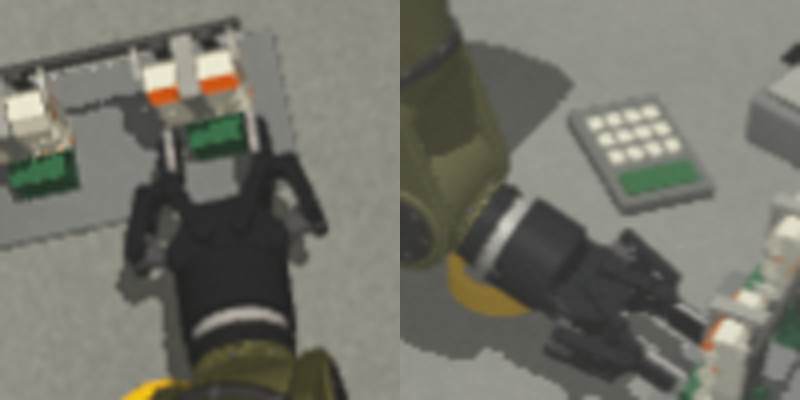

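The fingers closed to 50 mm in front of the marker without gripping it. I'll overlay the predicted points to see the offset.

```bash
python3 - <<'E'
from h import *
st(); print(bot.tip_reach)
im=[]
S=bot.read_state(); a=rot(S['tool_rot']).apply([0,1,0]); x=rot(S['tool_rot']).apply([1,0,0]); print(a,x)
cc0=col(-1)
for n in('top','scene'):
    c=cam(n); u0,v0=pix(c,cc0).astype(int); k=7
    m=cv2.resize(c['image'][v0-28:v0+28,u0-28:u0+28],None,fx=k,fy=k,interpolation=cv2.INTER_CUBIC)
    def dot(p,colr):
        u,v=pix(c,p); cv2.circle(m,(int((u-u0+28+.5)*k),int((v-v0+28+.5)*k)),2,colr,-1)
    for sgn in(1,-1):
        dot(S['ee_pos']+19*a+25*sgn*x,(255,0,255)); dot(S['ee_pos']+25*sgn*x,(255,0,0))
        dot(cc0+30*sgn*L,(0,255,255)); dot(cc0-30*H-13*Z+20*sgn*L,(0,255,0)); dot(cc0+32*H-13*Z+20*sgn*L,(0,255,0)); dot(cc0+65*Z+30*sgn*L,(255,255,0))
    im.append(m)
cv2.imwrite('pics/ov.png',np.hstack(im))
E
```

```text
t=5.8 tcp [573.  173.4  68.1] F [-0.5  0.3  1.3] grip 50.2
19.0
[ 0.90485878  0.25347741 -0.34202307] [ 2.69748457e-01 -9.62930823e-01  8.91692098e-06]
```

View pics/ov.png

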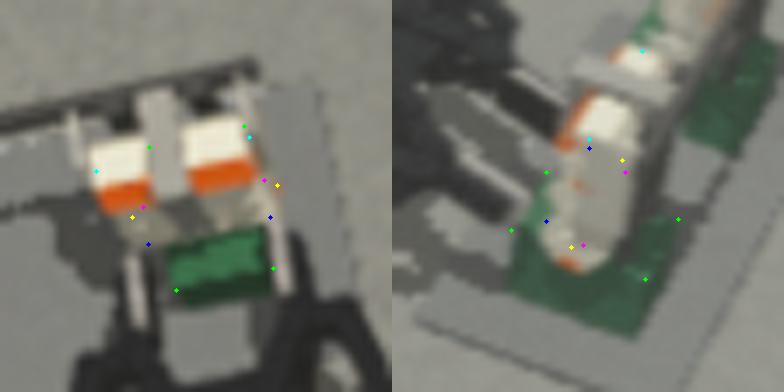

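```bash
python3 - <<'E'
from h import *
M=np.column_stack([H,L,Z]); S=bot.read_state()
print('tcp in col frame',(S['ee_pos']-col(-1))@M)
for n in('top','scene'):
    c=cam(n); u0,v0=pix(c,col(-1)).astype(int); rows=[]
    for v in range(v0-28,v0+29):
        for u in range(u0-28,u0+29):
            q=(pt(c,u,v)-col(-1))@M+[0,0,63]
            rows.append([u,v,*q,*c['image'][v,u]])
    A=np.array(rows)
    for lo,hi in((-46,-21),(21,46)):
        k=A[(A[:,3]>lo)&(A[:,3]<hi)&(A[:,2]>-60)&(A[:,2]<12)&(A[:,4]>45)&(A[:,4]<140)]
        k=k[np.argsort(-k[:,2])]; print(n,lo); print('\n'.join(' '.join('%5.0f'%x for x in r) for r in k[:26:2]))
E
```

```text
tcp in col frame [-1.41113156e+01 -1.15857834e-02  5.12527243e+00]
top -46
  232   157     9   -32   116   136   147   151
  233   159     9   -32   100   118   127   131
  234   161     8   -32    83   116   125   127
  230   156     8   -29   132   147   164   170
  232   158     7   -32   117   131   142   146
  233   160     6   -31    99   111   121   125
  228   158     5   -22   128   209   231   235
  229   158     4   -25   129   208   231   234
  234   165     4   -27    63   121   139   143
  228   159     2   -22   128   209   230   234
  230   159     2   -27   127   173   197   203
  233   161     1   -32   107    98   112   118
  233   164     0   -27    84    94   116   139
top 21
  208   161    11    33   123   147   163   168
  212   160    11    22   124   170   194   200
  209   161     9    30   127   182   205   211
  208   162     8    33   123   159   176   181
  207   161     7    33   135   154   165   169
  209   162     6    30   127   202   226   231
  211   162     4    24   129   208   230   233
  209   163     4    31   125   192   214   220
  211   16
[... 796 characters left out ...]
1   134   146   148
  397   177     8   -31    98   135   147   148
scene 21
  406   160    12    24   121   147   161   162
  407   157    11    31   128   140   155   160
  407   156    11    31   132   147   161   162
  406   158     9    30   124   152   170   178
  406   156     8    32   130   152   167   169
  406   157     7    36   122   157   175   182
  405   158     6    30   123   183   203   207
  405   156     5    29   130   164   181   182
  404   157     4    25   129   200   219   221
  404   155     1    31   131   132   151   138
  403   157     0    28   125   203   221   223
  402   158    -0    21   127   196   215   217
  403   156    -1    30   127   186   209   208
```

```bash
python3 - <<'E'
from h import *
M=np.column_stack([H,L,Z])
for n in('top','scene'):
    c=cam(n); u0,v0=pix(c,col(-1)).astype(int); rows=[]
    for v in range(v0-35,v0+36):
        for u in range(u0-35,u0+36):
            q=(pt(c,u,v)-col(-1))@M+[0,0,63]
            rows.append([u,v,*q,*c['image'][v,u]])
    A=np.array(rows)
    for lo,hi in((-50,-21),(21,50)):
        k=A[(A[:,3]>lo)&(A[:,3]<hi)&(A[:,2]>-60)&(A[:,2]<-8)&(A[:,4]>45)&(A[:,4]<140)]
        k=k[np.argsort(-k[:,2])]; print(n,lo); print('\n'.join(' '.join('%4.0f'%x for x in r) for r in k[:44:2]))
E
```

```text
top -50
 231  163   -8  -27  121   65  110  193
 230  163   -8  -25  124   38   94  204
 231  166   -9  -22   97   86  116  158
 232  166   -9  -25   97  129  153  171
 232  167  -10  -24   90  146  167  171
 231  167  -10  -21   94  121  139  144
 234  169  -11  -26   72  156  177  184
 230  165  -11  -23  116   38   94  197
 231  164  -12  -27  124   29   89  203
 234  170  -13  -25   69  155  175  182
 232  168  -14  -24   94  146  166  171
 231  168  -14  -21   97  136  154  159
 235  171  -16  -27   66  145  158  163
 234  172  -22  -25   81  122  130  133
 236  173  -23  -29   71  119  125  129
 235  173  -26  -28   82  144  152  158
 236  174  -27  -29   73  122  128  132
 235  174  -29  -27   81  139  147  153
 238  174  -31  -35   82   50   50   50
 235  175  -33  -27   86  140  148  153
 234  175  -34  -25   91   82   89   90
 238  175  -34  -35   84   46   45   46
top 21
 210  168   -8   32  119   43   81  162
 210  167   -9   30  128   69  115  191
 213  167  -10   22  126   23   86  203
 213  168  -10   24  118   23   87  204
 216  173  -11   26   71  110  125  129
 212 
[... 1753 characters left out ...]
   68   61   65   70
 392  162  -33   36   83  121  126  126
 390  166  -33   24   76   51   53   53
 390  164  -34   24   84   53   55   56
 389  168  -35   22   68   83   87   85
 389  167  -36   24   70   54   55   56
 390  162  -37   29   87  138  144  146
 390  161  -38   30   90  131  136  138
 389  164  -38   27   80   48   51   50
 389  162  -39   26   89  106  111  113
 389  161  -40   28   91  142  148  151
 388  166  -40   26   71   51   52   52
 388  165  -41   27   74   49   50   51
 388  163  -42   27   83   51   52   53
 389  160  -44   38   85  121  126  127
 387  165  -44   27   73   49   50   51
 388  160  -44   30   91  140  147  148
 387  162  -45   25   87   54   55   56
```

```bash
python3 - <<'E'
from h import *
bot.move_gripper(62)
bot.servo_line(tool(col(-1)-100*H+0*Z,PSI,70,flip=1)[0],speed=150); 
bot.servo_line(tool(col(-1)-100*H+120*Z,PSI,70,flip=1)[0],speed=200); S=st()
T=rot(S['tool_rot']).as_matrix()
for n in('top','scene'):
    c=cam(n); u0,v0=pix(c,S['ee_pos']).astype(int); rows=[]
    for v in range(v0-45,v0+46):
        for u in range(u0-45,u0+46):
            q=(pt(c,u,v)-S['ee_pos'])@T
            rows.append([u,v,*q,*c['image'][v,u]])
    A=np.array(rows)
    k=A[(abs(A[:,2])<60)&(A[:,3]>-45)&(A[:,3]<45)&(abs(A[:,4])<25)]
    for sg in(1,-1):
        kk=k[k[:,2]*sg>0]; kk=kk[np.argsort(-kk[:,3])]; print(n,sg); print('\n'.join(' '.join('%4.0f'%x for x in r) for r in kk[:30:2]))
    u,v=u0,v0
    im=cv2.resize(c['image'][v-40:v+40,u-40:u+40],(400,400),interpolation=cv2.INTER_CUBIC)
    for p in([30,0,0],[30,19,0],[-30,0,0],[-30,19,0]):
        uu,vv=pix(c,S['ee_pos']+T@np.array(p,float)); cv2.circle(im,(int((uu-u0+40.5)*5),int((vv-v0+40.5)*5)),2,(255,0,255),-1)
    cv2.imwrite('pics/f_%s.png'%n,im)
cv2.imwrite('pics/f.png',np.hstack([cv2.imread('pics/f_%s.png'%n) for n in('top','scene')]))
E
```

```text
t=7.9 tcp [476.6 146.5 187.5] F [ 0.   0.6 -0.3] grip 61.7
top 1
 238  198   35  -11   -2  119  126  129
 236  197   32  -14    9  132  140  144
 235  198   29  -18   11  103  111  113
 237  199   33  -19    6  141  149  155
 236  199   31  -20    9  105  112  115
 239  199   38  -20    6   65   67   68
 238  200   35  -23    7  124  132  136
 239  200   38  -24    8   72   74   76
 238  201   35  -26    7  137  145  149
 236  201   31  -27   10  104  111  115
 239  201   38  -27    8   83   87   90
 242  203   43  -28   -3   65   68   69
 237  201   33  -28   12  137  145  150
 237  202   32  -30    9  135  144  149
 238  202   35  -31   10  146  154  159
top -1
 212  204  -32  -13   -0   72   77   78
 213  206  -31  -16   -5   89   97   98
 211  203  -31  -19   14   62   67   68
 210  203  -33  -19   15  120  128  132
 213  207  -31  -19   -4   79   86   87
 207  206  -43  -20    6   61   63   63
 209  205  -37  -21   10  138  147  151
 207  207  -43  -23    7   54   55   55
 213  208  -31  -24   -2   70   75   76
 212  207  -32  -25    5   36   38   39
 208  207  -41  -25    9   6
[... 688 characters left out ...]
4   65   66
 355  136   38  -21   10  130  136  138
 354  137   43  -22    9   74   75   75
scene -1
 368  124  -37  -12    6  113  120  122
 367  125  -32  -12    4   84   88   88
 368  123  -36  -13   10  146  157  159
 367  124  -32  -14    8   85   89   89
 366  125  -30  -15    4   57   59   59
 365  126  -34  -16   -5   51   53   53
 367  122  -33  -17   13  148  157  160
 365  125  -32  -17   -0   48   50   50
 364  126  -28  -18   -2   49   49   51
 365  124  -35  -19    1   50   51   52
 366  122  -33  -19   11  126  133  135
 365  123  -30  -20    9   63   66   67
 366  121  -39  -21    9  126  133  134
 365  122  -30  -22   12   97  101  103
 364  123  -29  -23    8   51   53   53
```

View pics/f.png

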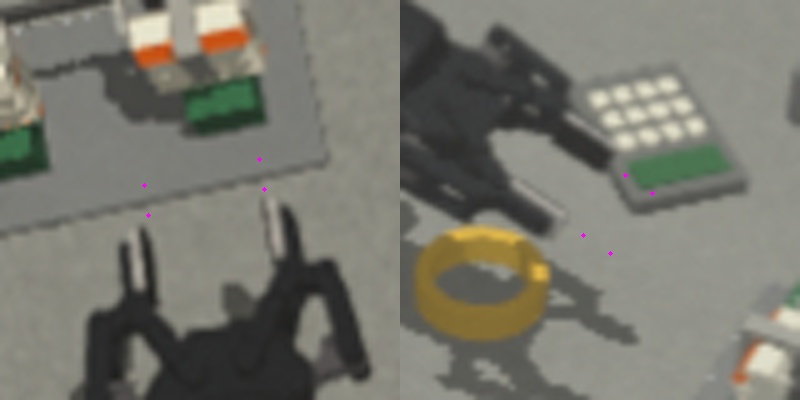

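Both cameras show the fingertips at 62 mm opening about 11–12 mm behind the reported TCP along the approach, not 19 mm ahead of it. I'll work with this measured offset (p = −16) and try again.

```bash
sed -i 's/def tool(axis,psi,t,p=15/def tool(axis,psi,t,p=-16/; s/t=70,d=110/t=70,d=85/' h.py
cat >> h.py <<'E'
def look(p,name,half=30,extra=None):
    im=[]
    for n in('top','scene'):
        c=cam(n); u,v=np.round(pix(c,p)).astype(int)
        im.append(cv2.resize(c['image'][max(v-half,0):v+half,max(u-half,0):u+half],(400,400),interpolation=cv2.INTER_CUBIC))
    cv2.imwrite('pics/'+name,np.hstack(im))
E
python3 - <<'E'
from h import *
if draw(-1,flip=1): look(col(-1)-85*H+130*Z,'m1b.png')
E
```

```text
above t=8.7 tcp [519.7 158.5 187.1] F [ 0.1 -0.6 -0.4] grip 80.0
in hit=False t=10.7 tcp [600.5 181.2  57.3] F [ 0.3 -0.5 -0.4] grip 80.2
closed t=11.0 tcp [600.9 181.2  57.6] F [ 0.1 -0.6  0.3] grip 59.1
up t=13.0 tcp [518.9 158.3 186.8] F [ 0.6  0.6 -1.6] grip 59.2
```

View pics/m1b.png

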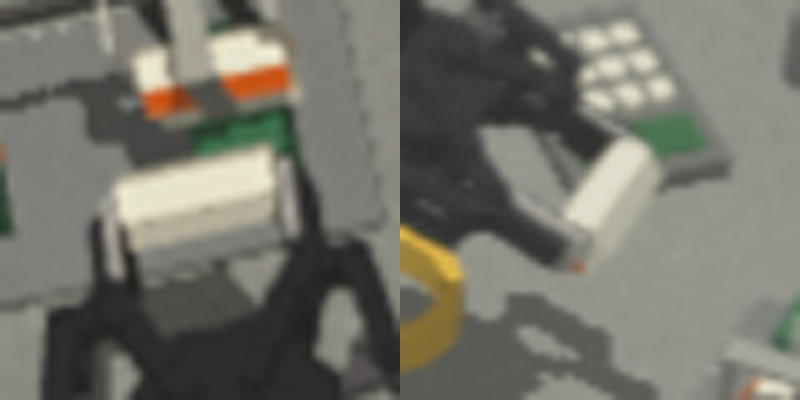

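The marker is held. The end stripe at (578,267) in the scene half sits at the very bottom, so the orange flat faces down and needs 180°: roll 120° while placing on carton A, then regrasp for 60°.

```bash
cat >> h.py <<'E'
CART=dict(A=np.array([649.5,-47.4]),B=np.array([652.2,-203]),C=np.array([496,-37.5]),D=np.array([472.5,-206.5]))
def best(axis,psi,t):
    q=bot.read_state()['joint_positions']; o=[]
    for f in(0,1):
        j=bot.ik(*tool(axis,psi,t,flip=f))
        if j is not None: o.append((np.abs(np.array(j)-q).max(),f,np.round(j,2)))
    return min(o,key=lambda a:a[0]) if o else None
def bar(p,r=45,c=None):
    "top-flat points of a bar near p (axis guess), from the top camera depth -> mean xyz of highest layer, yaw"
    c=c or cam('top'); u0,v0=np.round(pix(c,p)).astype(int); hsv=cv2.cvtColor(c['image'],cv2.COLOR_BGR2HSV); a=[]
    for v in range(v0-16,v0+17):
        for u in range(u0-20,u0+21):
            x=pt(c,u,v); g=hsv[v,u]; ok=(g[1]<60 and g[2]>125) or (g[0]<14 and g[1]>150 and g[2]>130)
            if ok and abs(x[2]-p[2]-13)<4.5 and np.hypot(*(x-p)[:2])<r: a.append([*x,u,v])
    a=np.array(a)
    if len(a)<10: print('bar? pts',len(a)); return None
    m=a[:,:3].mean(0); w,V=np.linalg.eigh(np.cov(a[:,:2].T)); d=V[:,1]
    ln=np.ptp((a[:,:2]-m[:2])@d); print('bar top',m.round(1),'n',len(a),'len %.0f'%ln,'yaw %.0f'%(np.degrees(np.arctan2(d[1],d[0]))%180)); return m
def place(xy,psi,b,hover=True):
    ax=np.array([*xy,53.]); f=best(ax+70*Z,psi,b)[1]
    go(tool(ax+70*Z,psi,b,flip=f)); st('hover'); 
    m=bar(ax+70*Z); o=np.zeros(3)
    if m is not None: o[:2]=np.clip(ax[:2]-m[:2],-6,6) if 0 else 0
    bot.servo_line(tool(ax+8*Z+o,psi,b,flip=f)[0],speed=150)
    hit=bot.servo_line(tool(ax-4*Z+o,psi,b,flip=f)[0],speed=25,until_force=3); s=st('down hit=%s'%hit)
    bot.move_gripper(84); n=s['ee_pos']-tool(np.zeros(3),psi,b,flip=f)[0]
    bot.servo_line(tool(n+90*Z,psi,b,flip=f)[0],speed=250); st('clear')
E
python3 - <<'E'
from h import *
for k in CART:
    for b in (-50,):
        for ps in (150,165,180,195,210): print(k,b,ps,best(np.array([*CART[k],123.]),ps,b))
    for b in (20,): print(k,b,[(ps,best(np.array([*CART[k],123.]),ps,b)) for ps in (165,180)])
place(CART['A'],176,-50)
bar(np.array([*CART['A'],53.])); look(np.array([*CART['A'],53.]),'a1.png')
E
```

```text
A -50 150 None
A -50 165 None
A -50 180 (np.float64(1.1027244871143895), 0, array([-0.18,  0.42,  1.9 ,  1.89,  0.14, -0.44]))
A -50 195 (np.float64(1.5029788620240159), 0, array([-0.27,  0.44,  1.87,  1.49,  0.4 , -0.28]))
A -50 210 (np.float64(1.6983079415326645), 0, array([-0.34,  0.49,  1.79,  1.3 ,  0.65, -0.31]))
A 20 [(165, (np.float64(2.9540845142338363), 1, array([-0.14,  0.82,  1.03,  0.04,  1.63, -1.46]))), (180, (np.float64(3.0338102532787143), 0, array([-0.11,  0.83,  1.03, -0.04,  1.63,  1.46])))]
B -50 150 None
B -50 165 (np.float64(1.2512125078052496), 0, array([-0.39,  0.47,  1.82,  1.74,  0.1 , -0.26]))
B -50 180 (np.float64(1.5543703993808617), 0, array([-0.48,  0.49,  1.79,  1.44,  0.36, -0.18]))
B -50 195 (np.float64(1.719073988746827), 0, array([-0.55,  0.53,  1.72,  1.28,  0.62, -0.24]))
B -50 210 (np.float64(1.8583065579510145), 0, array([-0.6 ,  0.6 ,  1.61,  1.14,  0.86, -0.3 ]))
B 20 [(165, (np.float64(3.023331972541416), 0, array([-0.35,  0.91,  0.88, -0.03,  1.7 ,  1.49]))), (180, (np.float64(3.1024084584249065), 0, array([-0.32,  0.9 ,  0.9 , -0.11,  1.6
[... 888 characters left out ...]
.53, -0.52]))
D -50 195 (np.float64(1.6610976071874197), 0, array([-0.8 ,  0.28,  2.12,  1.33,  0.76, -0.53]))
D -50 210 (np.float64(1.8492300068789054), 0, array([-0.84,  0.35,  2.01,  1.15,  0.97, -0.58]))
D 20 [(165, (np.float64(3.060301215704572), 0, array([-0.45,  0.53,  1.52, -0.07,  1.43,  1.4 ]))), (180, (np.float64(3.1362320300922515), 0, array([-0.42,  0.52,  1.53, -0.14,  1.41,  1.2 ])))]
hover t=14.1 tcp [661.2 -47.3 112. ] F [-0.8  0.8 -0.9] grip 59.0
bar top [649.1 -45.3 134.8] n 137 len 69 yaw 87
down hit=True t=15.5 tcp [662.4 -48.3  45.1] F [1.  0.9 3.3] grip 58.8
clear t=18.4 tcp [662.3 -48.3 135.1] F [-0.3 -0.2  0.6] grip 83.6
bar top [652.1 -40.   65.3] n 30 len 43 yaw 87
```

View pics/a1.png

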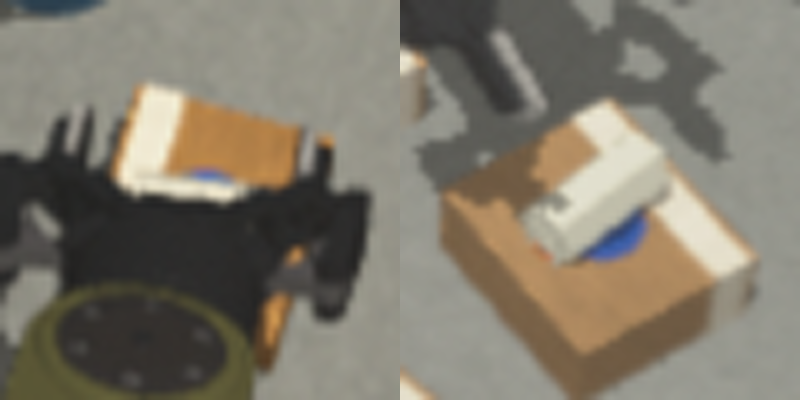

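```bash
cat >> h.py <<'E'
def park(dy=200):
    S=bot.read_state(); p=S['ee_pos']+np.array([-80,dy,120]); bot.move_to(p,S['tool_rot'])
E
python3 - <<'E'
from h import *
park(); st()
p=np.array([*CART['A'],53.]); bar(p); look(p,'a2.png',half=20)
E
```

```text
Traceback (most recent call last):
  File "h.py", line 82, in park
    S=bot.read_state(); p=S['ee_pos']+np.array([-80,dy,120]); bot.move_to(p,S['tool_rot'])
                                                              ~~~~~~~~~~~^^^^^^^^^^^^^^^^^
rig.MotionError: the arm cannot take that pose within its joint ranges
```

```bash
cat >> h.py <<'E'
def park(d1=0.55):
    q=np.array(bot.read_state()['joint_positions']); q[1]-=.25; bot.move_joints(q); q[0]+=d1; bot.move_joints(q)
E
python3 - <<'E'
from h import *
park(); st()
p=np.array([*CART['A'],53.]); bar(p); look(p,'a2.png',half=20)
E
```

```text
t=20.6 tcp [591.1 304.5 301.2] F [0.2 0.9 0. ] grip 84.1
bar top [644.6 -44.7  65.2] n 133 len 60 yaw 85
```

View pics/a2.png

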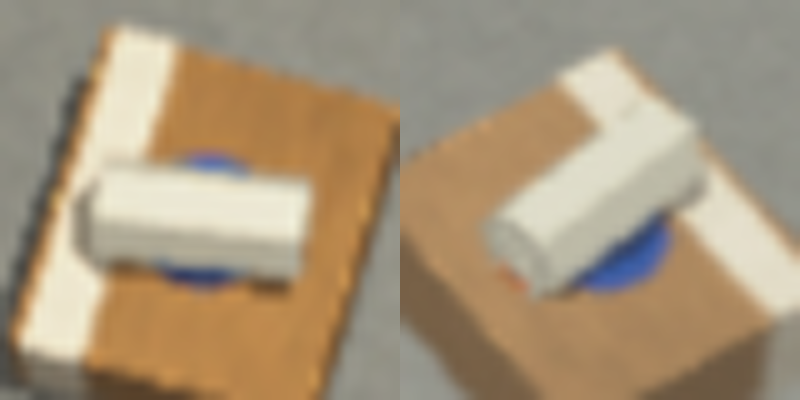

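The stripe at (512,278) is still at the bottom of the end face. My flip selection turned the tool by half a turn about its approach, so the bar only went through 20° and settled back. The bar lies fine, 5 mm off centre. I'll hold the flip fixed and roll it in two regrasps, 120° then 60°.

```bash
cat >> h.py <<'E'
def fdist(p): # joint solution for pose or None
    return bot.ik(*p)
def choose(stages):
    "stages: list of (axis,psi,t); flip common to all; returns flip with all feasible (hover+low)"
    q=bot.read_state()['joint_positions']; o=[]
    for f in(0,1):
        js=[bot.ik(*tool(np.array(a)+dz*Z,p,t,flip=f)) for a,p,t in stages for dz in(60,0)]
        if all(j is not None for j in js): o.append((abs(np.array(js[0])-q).max(),f))
    return min(o)[1] if o else None
def lay(xy,psi,b,f,z=53.):
    ax=np.array([*xy,z]); go(tool(ax+60*Z,psi,b,flip=f)); m=bar(ax+60*Z)
    bot.servo_line(tool(ax+6*Z,psi,b,flip=f)[0],speed=150)
    hit=bot.servo_line(tool(ax-3*Z,psi,b,flip=f)[0],speed=25,until_force=3); s=st('laid hit=%s'%hit)
    n=s['ee_pos']-tool(np.zeros(3),psi,b,flip=f)[0]; print('axis z %.1f'%n[2])
    bot.move_gripper(84); bot.servo_line(tool(n+70*Z,psi,b,flip=f)[0],speed=250)
def grab(xy,psi,t,f,z=53.):
    ax=np.array([*xy,z]); bot.move_gripper(82,40); go(tool(ax+60*Z,psi,t,flip=f))
    hit=bot.servo_line(tool(ax,psi,t,flip=f)[0],speed=150,until_force=8); bot.move_gripper(50,40); s=st('grab hit=%s'%hit)
    ok=55<s['grip_width']<65
    bot.servo_line(tool(ax+60*Z,psi,t,flip=f)[0],speed=150); return ok
def reroll(xy,psi1,t1,psi2,t2,to):
    f=choose([((*xy,53),psi1,t1),((*to,53),psi2,t2)]); print('flip',f)
    if f is None: return False
    if not grab(xy,psi1,t1,f): print('NO GRIP'); return False
    lay(to,psi2,t2,f); return True
E
python3 - <<'E'
from h import *
print(reroll((644.6,-44.7),-5,60,175,-60,CART['A']))
park(); st(); p=np.array([*CART['A'],53.]); bar(p); look(p,'a3.png',half=20)
E
```

```text
flip 1
grab hit=False t=23.3 tcp [659.1 -45.9  46.5] F [-1.2  1.4  7. ] grip 59.1
bar top [649.  -46.8 124.7] n 128 len 71 yaw 84
laid hit=True t=27.4 tcp [664.  -48.7  46.9] F [ 1.1 -0.6  2.4] grip 59.3
axis z 54.9
True
 t=30.2 tcp [596.6 306.8 285.2] F [ 0.5 -0.3 -0.5] grip 83.9
bar top [649.1 -47.   65.3] n 117 len 60 yaw 86
```

View pics/a3.png

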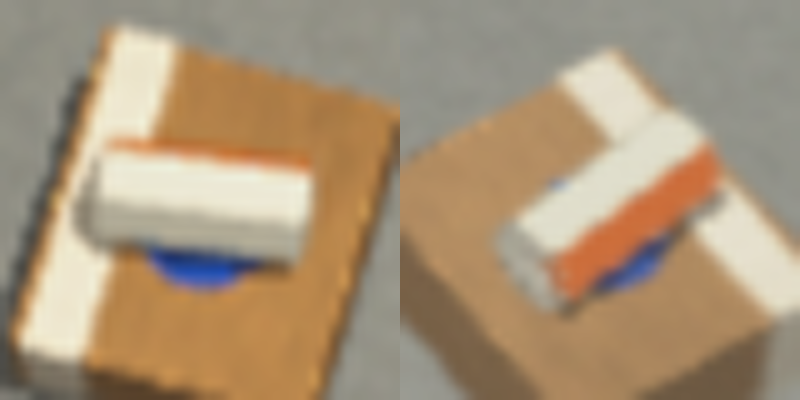

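As predicted, the orange now shows on the +x upper flat ((630,225) in the scene half), and the bar is centred. I'll roll the last 60°, and add numeric orange detection to save pictures.

```bash
cat >> h.py <<'E'
def orient(p,psi,verbose=True):
    "angle of the orange (deg from up, + toward heading psi) about axis point p, from both cameras"
    h=np.array([np.cos(np.radians(psi)),np.sin(np.radians(psi)),0]); l=np.cross(Z,h)
    for n in('top','scene'):
        c=cam(n); hsv=cv2.cvtColor(c['image'],cv2.COLOR_BGR2HSV); u0,v0=np.round(pix(c,p)).astype(int); a=[]
        for v in range(v0-16,v0+17):
            for u in range(u0-20,u0+21):
                g=hsv[v,u]
                if not((g[0]<12 or g[0]>176) and g[1]>125 and g[2]>90): continue
                x=pt(c,u,v)-p; r=[x@h,x@l,x[2]]
                if abs(r[1])<36 and np.hypot(r[0],r[2])<19: a.append(r)
        if a:
            a=np.array(a); m=a.mean(0); print('  ',n,'orange n',len(a),'rel',m.round(1),'phi %.0f'%np.degrees(np.arctan2(m[0],m[2])),'r %.1f'%np.hypot(m[0],m[2]))
        else: print('  ',n,'no orange')
E
python3 - <<'E'
from h import *
print(reroll((649.1,-47),175,10,175,-50,CART['A']))
park(); st(); p=np.array([*CART['A'],53.]); bar(p); orient(p,-5)
for s in(-1,1):
    for k in range(3): print('col',s,k); orient(col(s)+26*k*Z,PSI)
E
```

```text
flip 0
grab hit=False t=34.0 tcp [647.  -46.8  38.7] F [-0.6 -0.1  5.9] grip 59.1
bar top [647.9 -45.  126.3] n 79 len 72 yaw 84
laid hit=True t=37.8 tcp [662.1 -48.5  40.9] F [ 1.3 -0.5  2.6] grip 59.0
axis z 51.2
True
 t=41.1 tcp [596.3 306.5 278. ] F [-0.3 -0.2  0.9] grip 84.2
bar top [648.7 -47.2  65.5] n 83 len 60 yaw 87
   top orange n 4 rel [-4.3  1.3 11.9] phi -20 r 12.6
   scene orange n 55 rel [ 2.  -1.9 13.4] phi 8 r 13.6
col -1 0
   top orange n 1 rel [ -6.4 -27.5  12.8] phi -27 r 14.3
   scene orange n 7 rel [ 11.5 -27.7   8.2] phi 55 r 14.1
col -1 1
   top orange n 57 rel [-12.6  -1.3   6.2] phi -64 r 14.0
   scene orange n 2 rel [  0.5 -31.3  -3.4] phi 171 r 3.4
col -1 2
   top orange n 12 rel [-10.8   3.4 -13.3] phi -141 r 17.2
   scene no orange
col 1 0
   top no orange
   scene no orange
col 1 1
   top no orange
   scene no orange
col 1 2
   top no orange
   scene no orange
```

Carton A's marker is now orange-up: the scene view gives 55 orange pixels at 13 mm above the axis. The right column's bottom marker appears to have its orange at +55° (back-upper), so I draw it, lay it on B unrolled, check, then roll.

```bash
sed -i 's/(g\[0\]<12 or/(g[0]<14 or/' h.py
python3 - <<'E'
from h import *
c=cam('top'); hsv=cv2.cvtColor(c['image'],cv2.COLOR_BGR2HSV); u,v=np.round(pix(c,[648.7,-47.2,66])).astype(int); print(hsv[v,u-6:u+7:3].tolist())
B=CART['B']; psi=-17
f=choose([(col(-1)-85*H+70*Z,PSI,70),(col(-1),PSI,70),((*B,53),psi,64)]); print('flip',f)
if draw(-1,flip=f):
    orient(col(-1)-85*H+130*Z,PSI)
    lay(B,psi,64,f); park(.7); st()
    p=np.array([*B,53.]); m=bar(p); orient(p,psi)
E
```

```text
[[13, 206, 244], [13, 224, 246], [13, 228, 245], [14, 232, 245], [13, 231, 246]]
flip 1
above t=42.9 tcp [520.1 159.  188.6] F [-0.   0.8 -0.6] grip 80.3
in hit=False t=44.9 tcp [600.5 181.2  57.4] F [ 0.6 -0.7  0.2] grip 79.8
closed t=45.2 tcp [600.9 181.2  57.5] F [ 0.1 -0.5 -0.1] grip 58.9
up t=47.2 tcp [518.9 158.3 186.7] F [-0.2 -1.2 -1.5] grip 59.1
   top orange n 13 rel [14.4  0.   2.3] phi 81 r 14.6
   scene orange n 50 rel [13.  -4.5  5.7] phi 66 r 14.2
bar top [ 652.  -199.7  125.2] n 157 len 72 yaw 74
laid hit=True t=49.7 tcp [ 666.6 -207.4   46.4] F [ 0.5 -0.9  2.6] grip 58.9
axis z 53.4
 t=52.9 tcp [647.7 271.4 292.8] F [-0.5  0.4  0.2] grip 83.4
bar top [ 649.9 -200.6   65.7] n 121 len 59 yaw 73
   top orange n 1 rel [ 13.9 -21.3  -0.4] phi 92 r 13.9
   scene orange n 97 rel [11.8 -2.6  6.9] phi 60 r 13.7
```

```bash
sed -i 's/(g\[0\]<14 or/(g[0]<16 or/' h.py
python3 - <<'E'
from h import *
B=CART['B']
print(reroll((649.9,-200.6),163,10,163,-50,B))
park(.5); st(); p=np.array([*B,53.]); m=bar(p); orient(p,-17)
for s in(-1,1):
    for k in range(3): print('col',s,k); orient(col(s)+26*k*Z,PSI)
E
```

```text
flip 0
grab hit=False t=56.6 tcp [ 647.9 -200.    38.8] F [-0.3 -0.8  6.2] grip 58.9
bar top [ 648.9 -198.   125.8] n 66 len 71 yaw 70
laid hit=True t=60.4 tcp [ 664.2 -206.6   40.9] F [0.2 0.  2.1] grip 59.1
axis z 51.2
True
 t=64.4 tcp [687.8 136.8 285.7] F [-0.5 -0.9  0.7] grip 84.0
bar top [ 649.8 -200.2   65. ] n 63 len 57 yaw 73
   top orange n 111 rel [ 1.4  0.4 11.6] phi 7 r 11.7
   scene orange n 98 rel [ 1.3 -0.3 13.1] phi 6 r 13.1
col -1 0
   top no orange
   scene orange n 5 rel [  0.2 -29.3  13.8] phi 1 r 13.8
col -1 1
   top no orange
   scene orange n 5 rel [  0.6 -30.8 -10.6] phi 177 r 10.6
col -1 2
   top no orange
   scene no orange
col 1 0
   top no orange
   scene no orange
col 1 1
   top no orange
   scene no orange
col 1 2
   top no orange
   scene no orange
```

Carton B's marker is orange-up, 4 mm off centre. The last marker in the right column reads orange-up (φ≈0), so it should need no roll. I'll recheck the C and D stickers, then lay it on C.

```bash
cat >> h.py <<'E'
def stickers():
    for n in('top','scene'):
        cc=cam(n); hsv=cv2.cvtColor(cc['image'],cv2.COLOR_BGR2HSV); m=cv2.inRange(hsv,(108,150,90),(125,255,255))
        k,l,s,ce=cv2.connectedComponentsWithStats(m)
        print(n,[(int(s[i,4]),atz(cc,*ce[i],40)[:2].round(1).tolist()) for i in range(1,k) if s[i,4]>15])
E
python3 - <<'E'
from h import *
stickers()
C=CART['C']; psi=-4
o=[(f,t) for t in(70,66,62,58) for f in [choose([(col(-1)-85*H+70*Z,PSI,70),(col(-1),PSI,70),((*C,53),psi,t)])]]; print(o)
f,t=[x for x in o if x[0] is not None][1]
if draw(-1,flip=f):
    orient(col(-1)-85*H+130*Z,PSI)
    lay(C,psi,t,f); park(.7); st()
    p=np.array([*C,53.]); m=bar(p); orient(p,psi); stickers()
E
```

```text
top [(124, [479.3, -59.6]), (121, [472.7, -205.9]), (125, [320.9, -119.5]), (171, [268.9, -520.9]), (175, [160.8, -312.6])]
scene [(121, [0.6, 734.5]), (59, [319.1, -120.2]), (95, [160.0, -314.2]), (68, [477.6, -60.5]), (85, [472.1, -207.4]), (133, [267.4, -521.5])]
[(1, 70), (1, 66), (1, 62), (1, 58)]
above t=66.4 tcp [519.9 158.6 188.3] F [-0.2  0.3  0.3] grip 80.0
in hit=False t=68.4 tcp [600.5 181.2  57.3] F [ 0.2  0.1 -0.2] grip 79.7
closed t=68.8 tcp [600.9 181.2  57.6] F [ 0.2 -0.9  0.6] grip 58.9
up t=70.8 tcp [518.9 158.3 186.7] F [-0.6  0.  -0.2] grip 59.1
   top orange n 134 rel [ 2.8  1.3 12.1] phi 13 r 12.5
   scene orange n 66 rel [ 1.5 -0.2 12.4] phi 7 r 12.5
bar top [496.8 -35.8 125.3] n 151 len 73 yaw 84
laid hit=True t=72.6 tcp [511.2 -38.5  46.6] F [ 0.7 -0.2  2.6] grip 58.8
axis z 53.1
 t=75.3 tcp [425.  304.1 246.2] F [0.  0.1 0.1] grip 83.8
bar top [496.1 -35.9  65.6] n 104 len 59 yaw 86
   top orange n 114 rel [ 2.   0.2 11.9] phi 10 r 12.0
   scene orange n 69 rel [ 1.4 -1.3 13.4] phi 6 r 13.5
top [(86, [474.7, -61.2]), (121, [472.7, -205.9]), (125, [320.9, -119.5]), (171, [268.9, -520.9]), (176, [160.7, -312.6])]
scene [(36, [4.3, 728.9]), (59, [319.1, -120.2]), (95, [159.6, -314.2]), (25, [472.0, -66.9]), (86, [472.3, -207.5]), (133, [267.4, -521.5])]
```

Carton C had been knocked to (478.5,−60) before I placed, and my script used the old position. I'll move the marker onto the sticker without rolling it.

```bash
python3 - <<'E'
from h import *
C=np.array([478.5,-60.2])
print(reroll((496.1,-35.9),-4,45,-4,45,C))
park(.6); st(); p=np.array([*C,53.]); m=bar(p); orient(p,-4); stickers()
for k in range(3): print('col',1,k); orient(col(1)+26*k*Z,PSI)
look(p,'c1.png',half=25)
E
```

```text
flip 1
grab hit=False t=78.5 tcp [507.7 -36.7  42.2] F [-1.7  0.7  5.5] grip 59.0
bar top [478.6 -59.3 125.1] n 90 len 70 yaw 87
laid hit=True t=81.2 tcp [490.2 -61.   41.7] F [ 0.2 -0.5  1.1] grip 59.3
axis z 53.0
True
 t=84.5 tcp [450.5 229.7 235.5] F [-0.4 -1.5  0.3] grip 83.9
bar top [478.8 -57.9  65.6] n 100 len 59 yaw 83
   top orange n 122 rel [ 2.4  0.3 11.6] phi 12 r 11.9
   scene orange n 73 rel [ 2.  -2.  13.5] phi 8 r 13.7
top [(121, [472.7, -205.9]), (125, [320.9, -119.5]), (171, [268.9, -520.9]), (176, [160.7, -312.6])]
scene [(44, [5.5, 722.0]), (58, [318.8, -120.2]), (94, [160.2, -314.1]), (84, [472.3, -207.4]), (135, [267.4, -521.7])]
col 1 0
   top no orange
   scene no orange
col 1 1
   top no orange
   scene no orange
col 1 2
   top no orange
   scene no orange
```

View pics/c1.png

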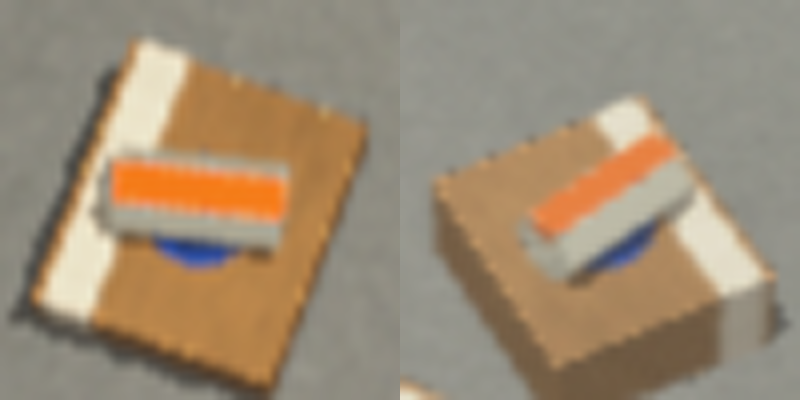

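Carton C is good: orange on top, bar centred on the sticker. Now the left column for carton D.

```bash
python3 - <<'E'
from h import *
D=np.array([472.5,-206.5]); ps=-24
for f in(0,1):
    for a,p,t in[(col(1)-85*H+130*Z,PSI,70),(col(1)-85*H,PSI,70),(col(1),PSI,70),((*D,53),ps,64),((*D,53),ps,10),((*D,53),ps+180,-50),((*D,113),ps,64),((*D,113),ps,10),((*D,113),ps+180,-50)]:
        j=bot.ik(*tool(a,p,t,flip=f)); print(f,t,None if j is None else np.round(j,2))
f=1
if draw(1,flip=f): orient(col(1)-85*H+130*Z,PSI)
E
```

```text
0 70 [0.6  0.18 2.25 3.73 0.57 1.17]
0 70 [0.6  0.57 2.24 3.53 0.91 1.44]
0 70 [0.53 0.64 2.04 3.49 0.78 1.41]
0 64 [-0.53  0.5   2.33  3.01  0.8   1.62]
0 10 [-0.49  0.4   1.89  0.02  0.67 -1.65]
0 -50 [-0.52  0.38  2.27  2.94  0.38 -1.44]
0 64 [-0.53  0.29  2.34  2.97  0.62  1.66]
0 10 [-0.49  0.3   1.86  0.02  0.81 -1.65]
0 -50 [-0.52  0.2   2.26  2.76  0.2  -1.26]
1 70 [ 0.6   0.18  2.25  3.73  0.57 -1.97]
1 70 [ 0.6   0.57  2.24  3.53  0.91 -1.71]
1 70 [ 0.53  0.64  2.04  3.49  0.78 -1.73]
1 64 [-0.53  0.5   2.33  3.01  0.8  -1.52]
1 10 [-0.49  0.4   1.89  0.02  0.67  1.49]
1 -50 [-0.52  0.38  2.27  2.94  0.38  1.7 ]
1 64 [-0.53  0.29  2.34  2.97  0.62 -1.48]
1 10 [-0.49  0.3   1.86  0.02  0.81  1.49]
1 -50 [-0.52  0.2   2.26  2.76  0.2   1.88]
above t=87.1 tcp [484.2 283.6 187.7] F [ 0.4 -0.8 -0.2] grip 80.0
in hit=False t=89.2 tcp [565.5 306.3  57.4] F [ 0.1 -0.  -0.4] grip 79.8
closed t=89.5 tcp [565.8 306.5  57.6] F [0.1 0.9 0.1] grip 58.9
up t=91.5 tcp [483.9 283.3 186.6] F [-0.7 -0.6 -0.8] grip 59.1
   top no orange
   scene no orange
```

No orange is visible on the held marker, so it faces downward (180° or ±120°). I lay it on D with +120°, which makes the outcome tell these cases apart.

```bash
python3 - <<'E'
from h import *
stickers()
D=np.array([472.5,-206.5]); ps=-24
lay(D,ps+180,-50,1); st(); park(.7)
p=np.array([*D,53.]); m=bar(p); orient(p,ps+180); stickers()
E
```

```text
top [(121, [472.7, -205.9]), (125, [320.9, -119.5]), (171, [268.9, -520.9]), (175, [160.8, -312.6])]
scene [(106, [0.6, 731.1]), (58, [318.8, -120.2]), (96, [159.8, -314.1]), (86, [472.3, -207.5]), (134, [267.5, -521.6])]
bar top [ 472.8 -200.2  124.4] n 47 len 78 yaw 64
laid hit=True t=95.7 tcp [ 484.3 -211.8   45.1] F [0.5 0.2 1.7] grip 59.3
axis z 55.4
 t=96.6 tcp [ 484.2 -211.7  115.2] F [0.5 0.3 0.5] grip 83.9
bar top [ 470.9 -200.8   64.4] n 46 len 57 yaw 58
   top orange n 114 rel [-1.4 -0.9 10.9] phi -7 r 11.0
   scene orange n 81 rel [-1.1  1.6 13.5] phi -5 r 13.5
top [(125, [320.9, -119.5]), (170, [268.8, -520.8]), (175, [160.8, -312.6])]
scene [(58, [318.8, -120.2]), (92, [159.7, -314.3]), (133, [267.5, -521.3])]
```

D came out orange-up. Final check: all cartons and the chute with the arm out of the way.

```bash
sed -i 's/(g\[0\]<14 and g\[1\]>150/(g[0]<16 and g[1]>180/' h.py
python3 - <<'E'
from h import *
q=np.array(bot.read_state()['joint_positions']); q[0]=-1.25; q[1]=0; bot.move_joints(q); st()
for k,p,ps in(('A',CART['A'],-5),('B',CART['B'],-17),('C',np.array([478.5,-60.2]),-4),('D',CART['D'],-24)):
    P=np.array([*p,53.]); print(k,p); bar(P); orient(P,ps)
c=cam('top'); s=cam('scene')
a=cv2.resize(c['image'][85:245,145:435],None,fx=2.7,fy=2.7,interpolation=cv2.INTER_CUBIC)
cv2.imwrite('pics/fin.png',a)
cv2.imwrite('pics/fins.png',cv2.resize(s['image'][120:310,230:445],None,fx=3,fy=3,interpolation=cv2.INTER_CUBIC))
E
```

```text
t=101.2 tcp [ 222.1 -490.8  204.3] F [ 0.7  0.7 -0.3] grip 84.0
A [649.5 -47.4]
bar top [649.4 -46.3  65.6] n 89 len 58 yaw 84
   top orange n 117 rel [ 1.9 -0.6 10.7] phi 10 r 10.9
   scene orange n 88 rel [ 1.3 -1.7 13.4] phi 5 r 13.5
B [ 652.2 -203. ]
bar top [ 651.  -203.6   65.2] n 94 len 57 yaw 74
   top orange n 110 rel [ 1.6  0.7 11.9] phi 8 r 12.0
   scene orange n 98 rel [ 1.1 -0.6 13.1] phi 5 r 13.1
C [478.5 -60.2]
bar top [478.5 -58.6  65.5] n 92 len 59 yaw 87
   top orange n 119 rel [ 2.1  0.4 11.4] phi 10 r 11.6
   scene orange n 71 rel [ 1.6 -1.7 13.3] phi 7 r 13.4
D [ 472.5 -206.5]
bar top [ 472. -205.   65.] n 99 len 59 yaw 68
   top orange n 118 rel [ 1.3  0.5 10.9] phi 7 r 11.0
   scene orange n 81 rel [ 0.9 -1.6 13.2] phi 4 r 13.2
```

View pics/fin.png

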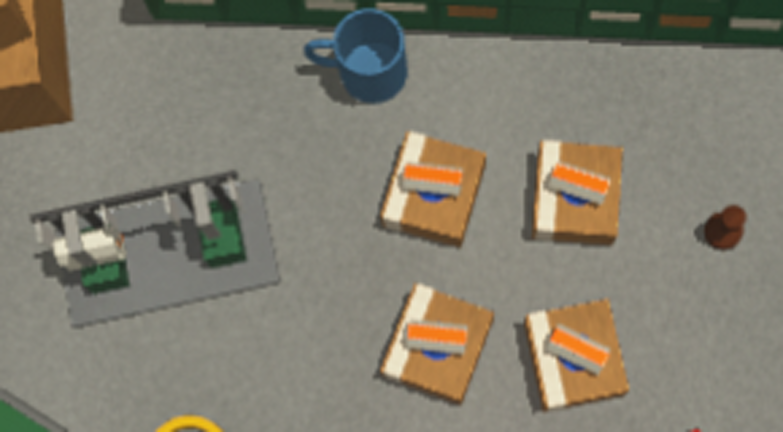

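View pics/fins.png

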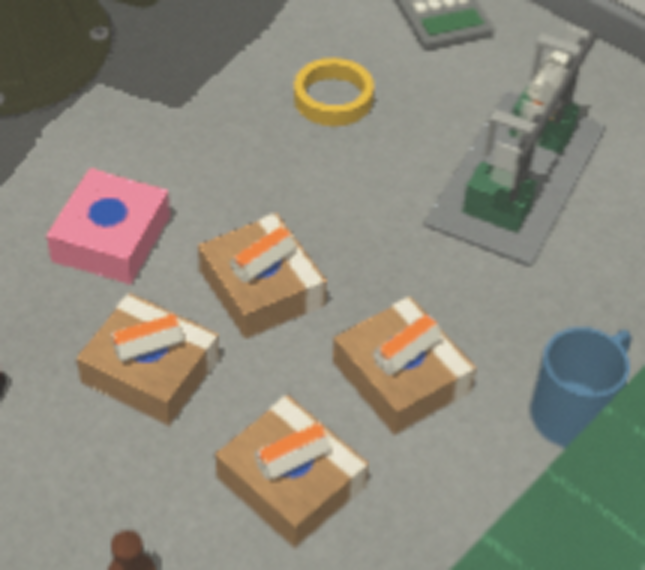

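Both views show all four cartons with the orange up and centred, the bystanders in place, and the left column still holding its markers. I'll check that stack's depth, then hand in.

```bash
python3 - <<'E'
from h import *
m=bar(col(1)+26*Z)
if m is not None: print('rel to column (x,y)',((m-col(1))@np.column_stack([H,L,Z])).round(1))
bot.finish_job(); st('done')
E
```

```text
bar top [552.3 302.2 101.2] n 118 len 69 yaw 103
rel to column (x,y) [ 0.7 -0.4 38.2]
the job is handed in; nothing more can be done
the job is handed in; nothing more can be done
```

All four cartons carry one marker each, lying on the sticker with the orange flat up, and the job was handed in at about 101 s of the 210 s. `finish_job` gives no verdict.

- **Placement:** I drew three markers from the right column and one from the left. The last check put each within about 2 mm of its sticker centre. The orange flat measured 13 mm above the bar axis in the scene camera and 11–12 mm in the top camera.
- **Chute and bystanders:** Two markers remain stacked in the left column; the upper one is within 1 mm of the column's centre line, while the lower one was only seen. The mug, tape roll and stamp look undisturbed in the last pictures.

Things that went wrong or disagreed with the description:

- **Fingertip position:** Both cameras showed the fingertips about 11–12 mm behind the reported TCP, not 19 mm ahead. The first grip closed on nothing, so I worked with the measured offset.
- **Carton A:** My first placing did not roll the marker because of a half-turn mistake in the tool pose. Two regrasps put it right.
- **Carton C:** It had been knocked to about (478, −60) mm before I placed. My script laid the marker at the old spot, 30 mm off, and I then moved it onto the sticker.
- **Sticker positions at the end:** The stickers on A, B and D were not re-measured under their markers. Their centres are the ones measured before placing, and the final pictures look consistent with them.

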